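# Steady the soap-packet bin and hold its sprung hatch at the balance

### The arm

A 6-joint arm with a two-finger parallel gripper is mounted at the origin on the work surface. World frame = base frame: x ahead of the robot, y to its left, z up, the work surface at z = 0. Lengths are in m, angles in degrees, forces in N, time in s.
With the tool pointing down it reaches from about 0.4 to 0.825 m from the base axis. Payload 7 kg.
Tool frame: the origin (TCP) lies midway between the tips of the shut fingers; the grasp point (between the pads) lies 19 mm behind it; z points along the fingers, y is the line along which they close (so a half turn about z gives the same grasp; the last joint's range is limited). The gripper opens to 88 mm and grips with 3 to 60 N. Pads are 19 mm wide; open, the fingers measure 130 mm over their backs; the gripper's body (78 mm by 193 mm) begins 47 mm behind the grasp point.
Start: joints at [-59.009, 20.546, 0.682, 0, -70.136, -16.507], TCP at [0.169, -0.654, 0.192] pointing down, gripper open.
Joint ranges: [-176.03, 176.03], [-82.01, 121.73], [-58.28, 71.71], [-173.87, 95.51], [-174.79, -0.11], [-173.66, 173.66]. Speed limits (degrees/s): [136.94, 136.94, 172.46, 180, 180, 180].

### API

Orientations are given as [roll, pitch, yaw] about the fixed x, y, z axes, in that order (R = Rz(yaw) Ry(pitch) Rx(roll)).
In Python, from plant import ctrl gives the robot as it stands. The module is installed in compiled form; this text tells all that it offers.
- The arm moves only by the tool send_rows, never from a script. Its argument "plan" is a list that holds one entry, the list of rows, each a list of 6 numbers: the shift along the tool's x, y, z in cm, then the turn, a rotation vector about the tool's x, y, z in degrees. A call has 1 to 8 rows; each row is the pose to reach, as a shift and turn from the pose commanded when the call began, along the tool's axes at that moment; what a row does not reach only later rows make up. A row lasts 1/12 s, in which the tool goes at most 41.7 mm and 7.16 degrees, less where a joint would pass 70% of its speed; a pose out of reach is approached as far as the arm can. A call with a gripper value outside its range is refused whole. "fingers" is the opening, from 0 (shut) to 1 (fully open), set as the call begins (left out, the last holds). The fingers move at their own pace and stop on an object; the grip force is fixed at half the most. Time passes only in rows, so rows that repeat a pose let the fingers close. It gives the time, the measured TCP pose, the force, the opening and the grip force at its end, in the units of the state.
- ctrl.get_obs(): the state, without advancing time (a new reading comes with each control period).
- ctrl.snapshot(name): name is "scene" or "side" or "wrist"; returns a dict with "img" (384x512x3 uint8, red, green, blue), "K" (3x3 intrinsics, pixels), "pose" (4x4, takes a point from camera to world coordinates). Camera axes: x right, y down, z forward; pixel columns grow to the right and rows downward; lengths in m; the calibration is good to about 2 mm. The wrist camera is an equidistant fisheye: a pixel r from the principal point sees the ray r / f radians off the axis. A picture is of the moment at which its call begins. There is no depth.
- ctrl.close_job(): hands the job in; it is judged then, once.
The state is a dict: "clock": time; "joint_pos": joint angles; "qvel": joint speeds; "tau": joint torques, N m; "tool_pos": TCP position; "orientation": TCP orientation; "force": force on the tool from outside, world axes, zero at the start; "moment": the same for the moment, N m; "opening": finger opening in m; "gripper_force": force on a finger pad.
Only numpy, scipy, OpenCV 4.12 (cv2) and the standard library are available. Lean on these libraries where they do the work, as an engineer would, in place of code of your own. Each camera call takes 0.05 s, during which the arm holds its last target. There are 200 camera calls.

### The job

I want to refill the grey soap-packet bin on the laundrette counter. First, with the hatch still shut, swing the steadying foot on its side all the way out until it clicks home; then take the hatch by its black pull, raise it just past its balance point and ease it back to just below, never letting it fly wide open. Finish while still gripping the pull there, keeping the hatch still for me, and leave everything else on the counter where it stands.

Things in the scene. Friction and masses are not known exactly. Their poses are not given: they have to be found in the camera images.
- bin: grey open-topped steel bin fixed to the counter, 170 (its x) x 220 (its y) x 95 mm high, wall 6 mm; place and yaw vary. Origin: centre of its underside. Its x axis points level from the pull side (near the robot) to the hinge side, its y axis to the side with the steadying foot, z up.
- hatch_angle (a joint): hatch angle (rad): 0 shut and level, grows as its near edge rises, stop at 1.5. It balances at 0.95 rad (54 degrees): below that it falls shut if let go (1.4 N at the pull lifts it from shut, less higher up), above it a nearly constant hinge spring throws it open. Just past: a few degrees above 0.95; just below: a few degrees under, about 0.05 to 0.15 rad.
- hatch_hinge (a point): point on the hatch's hinge axis, at mid-width, 97 mm above the counter, 85 mm along the bin's +x from its centre. The axis is level, along the bin's y. The hatch weighs 0.7 kg with its pull; its top face is 107 mm above the counter when shut.
- hatch_grip (a point): point to grip, on the centre line of the pull, 32 mm out from the plate edge; moves with the hatch on an arc of 207 mm radius about the hinge axis (when shut 207 mm on the -x side of it and 5 mm higher, 102 mm above the counter).
- hatch: plain steel plate 175 x 226 x 10 mm with a black pull: a bar in line with the plate, standing out 55 mm from the middle of its near edge, 20 mm wide (bin's y), 16 mm thick. Pinched by fingers closing along the bin's y it turns between the pads as the hatch rises, so the tool can stay pointing down. Origin: at point hatch_hinge, the plate's underside; when shut its axes are the bin's.
- brace (a joint): angle of the steadying foot (rad): 0 folded along the bin's side, free end towards the bin's -x; grows as it swings out level, clockwise from above; stop at 1.57, pointing along the bin's +y. From about 1.12 it rides over a sprung steel ball in its bracket (1 to 2 N at the post), crest at 1.38, and is then pushed to the stop and kept there. Starts between 0.1 and 0.7; stays where it is left.
- brace_pivot (a point): on the foot's vertical pivot axis, at counter height; 10 mm to the bin's -x and 145 mm to its +y from the bin's centre (35 mm off the side wall).
- brace_grip (a point): grip point on the axis of the foot's black post, 76 mm above the counter, 90 mm from the pivot axis. The post is round, upright, 16 mm in diameter, 36 to 92 mm above the counter, on the free end of the round steel leg (14 mm thick, top 36 mm above the counter); it can turn between the fingers.
- detergent: bystander: white bottle, 68 mm across, 210 mm high; origin at the centre of its underside
- softener: bystander: grey jar, 64 mm across, 110 mm high; origin at the centre of its underside
- cup: bystander: white cup, 72 mm across, 85 mm high; origin at the centre of its underside
- lint_brush: bystander: lint brush lying flat
- packet: bystander: cardboard packet 45 x 75 x 25 mm lying in front of the pull; origin at the centre of its underside
- tape: bystander: roll of paper tape, 68 mm across, 20 mm high; origin at the centre of its underside
- coin_tray: bystander: black tray 90 x 120 x 25 mm; origin at the centre of its underside

How it is judged (in metres and radians):
On the way, in this order (a step that is already met when the one before it is completed fails the run):
1. the steadying foot is fully out in its detent, the hatch still shut (value of joint brace above 1.48 rad and value of joint hatch_angle below 0.1 rad), for 0.2 s.
2. the hatch is raised past its balance point (value of joint hatch_angle above 0.97 rad and value of joint brace above 1.48 rad), for 0.1 s.
At the end, for the whole second after the job is handed in: the hatch stands still between 0.75 and 0.935 rad (balance at 0.95), speed under 0.05 rad/s, the fingers bear on it with more than 2 N and the grasp point is within 45 mm of the middle of its pull, and the foot is still out in its detent (above 1.48 rad) (value of joint hatch_angle between 0.75 and 0.935 rad and velocity of joint hatch_angle between -0.05 and 0.05 rad/s and value of joint brace above 1.48 rad and contact force between the fingers and hatch above 2 N and distance between the grasp point and hatch_grip below 0.045 m); the arm keeps its last pose, push and grip.
It fails at once if the hatch is opened before the foot is out (value of joint hatch_angle above 0.3 rad and value of joint brace below 1.4 rad).
It fails at once if the hatch flies wide open (value of joint hatch_angle above 1.3 rad).
It fails at once if another thing on the counter is shifted by more than 30 mm (distance of any of detergent, softener, cup, lint_brush, packet, tape, coin_tray from where it was at the start of the episode above 0.03 m).
It also fails if it takes over 51 s, if anything falls off the work surface, if the arm or the gripper's body presses on something with over 40 N, if the wrist force passes 120 N, or if a joint passes its speed limit or range.

## Working session

There is one attempt and no reset: what is moved stays moved. The work goes in short steps, Python scripts to look and compute and a tool call to move; the robot and the scene stay as the last step left them, time stands still between calls to the robot, and variables do not carry over. Pictures are saved under pics/ and viewed, at most 12 in all, crops included, and the job is handed in when it is done.

Besides the shell and the picture viewer there is one more tool, called after "Request:" by a JSON object that holds its "api" and its "payload", one argument or row to a line. send_rows: Moves the arm, as the interface text tells. Its arguments: {"type":"object","properties":{"plan":{"type":"array","items":{"type":"array","items":{"type":"array","items":{"type":"number"}}}},"fingers":{"type":"number"}},"required":["plan"]}

```bash
mkdir -p pics; python3 - <<'E'
from plant import ctrl
import cv2,pickle
d={}
for n in("scene","side","wrist"):
    s=ctrl.snapshot(n);d[n]=s;cv2.imwrite(f"pics/{n}0.png",s["img"][:,:,::-1]);print(n,s["K"].tolist(),s["pose"].round(4).tolist())
pickle.dump(d,open("d0.pkl","wb"))
o=ctrl.get_obs();print(o)
E
```

```text
scene [[487.9894660670895, 0.0, 264.64096926046864], [0.0, 487.9894660670895, 180.66214163539598], [0.0, 0.0, 1.0]] [[0.6486, 0.5331, -0.5433, 1.2287], [0.7609, -0.4713, 0.446, -0.6179], [-0.0183, -0.7027, -0.7113, 0.9627], [0.0, 0.0, 0.0, 1.0]]
side [[362.6640054794903, 0.0, 252.31185087978267], [0.0, 362.6640054794903, 197.18731960561414], [0.0, 0.0, 1.0]] [[-0.9322, -0.194, 0.3055, 0.2529], [-0.3619, 0.4966, -0.7889, 0.7484], [0.0013, -0.846, -0.5332, 0.6231], [0.0, 0.0, 0.0, 1.0]]
wrist [[297.3186396354542, 0.0, 256.31849161865523], [0.0, 297.3186396354542, 184.55225540637625], [0.0, 0.0, 1.0]] [[-0.2503, 0.9245, 0.2874, 0.0905], [0.9682, 0.2387, 0.0751, -0.6745], [0.0008, 0.2971, -0.9549, 0.3831], [0.0, 0.0, 0.0, 1.0]]
{'clock': 0.15, 'joint_pos': array([-5.90077521e+01,  2.05835125e+01,  6.48686852e-01, -1.37841029e-02,
       -7.01352141e+01, -1.65067497e+01]), 'qvel': array([-0.04439448, -0.07698635,  0.13905178,  0.07703269, -0.04514852,
       -0.01448029]), 'tau': array([-7.60152234e-04, -5.83275712e+01,  2.93290454e+01,  7.00118557e+00,
        8.77376850e-03, -1.22951033e-04]), 'tool_pos': array([ 0.16871732, -0.65318101,  0.19114535]), 'orientation': array([ 1.79929165e+02, -7.47631201e-03, -1.65519189e+02]), 'force': array([0.00675994, 0.16966758, 0.06471504]), 'moment': array([-0.02043522,  0.04485817, -0.05852101]), 'gripper_force': 0.0, 'opening': 0.08761961533470379}
```

View pics/scene0.png

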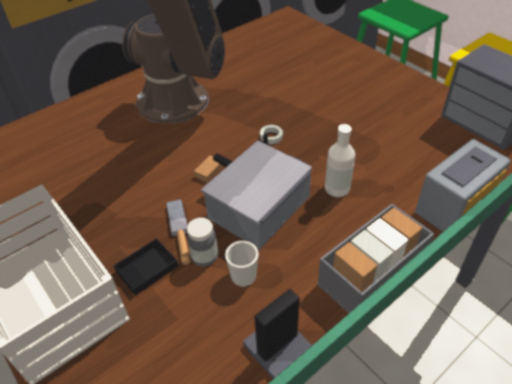

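View pics/side0.png

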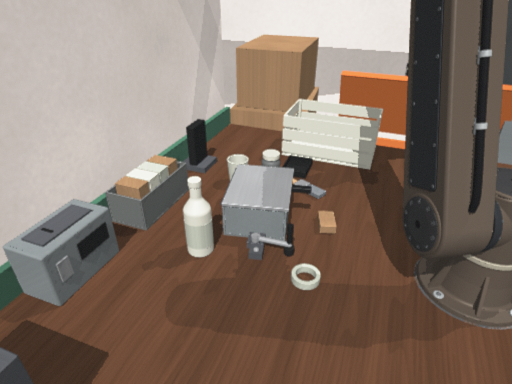

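The scene view shows the bin at (258,190), with its pull near (222,160), the packet at (208,168), the tape at (271,134) and the bottle at (340,165). In the side view the foot's post is at (289,240) and its bracket at (256,245). I'll enlarge both views.

```bash
python3 - <<'E'
import cv2,pickle,numpy as np
d=pickle.load(open("d0.pkl","rb"))
a=cv2.resize(d["scene"]["img"][115:255,150:350,::-1],None,fx=4,fy=4,interpolation=cv2.INTER_CUBIC)
b=cv2.resize(d["side"]["img"][150:290,180:350,::-1],None,fx=4,fy=4,interpolation=cv2.INTER_CUBIC)
cv2.imwrite("pics/a.png",a);cv2.imwrite("pics/b.png",b)
E
```

```text
(no output)
```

View pics/a.png

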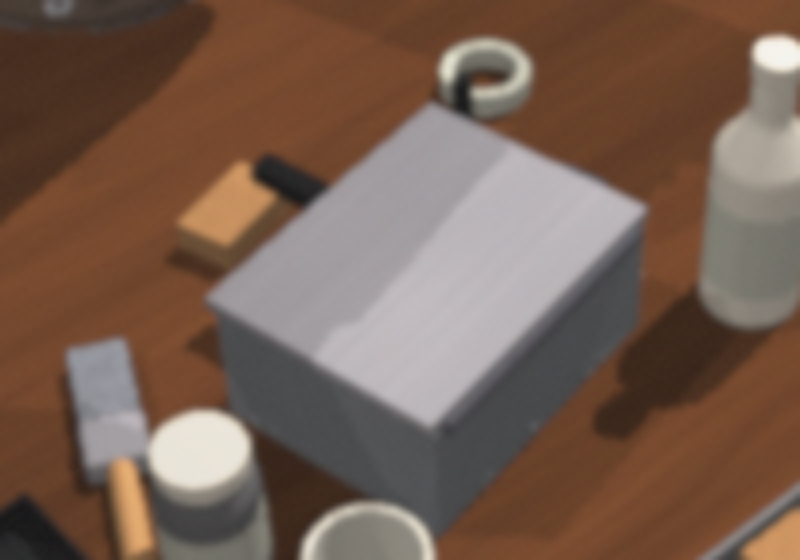

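View pics/b.png

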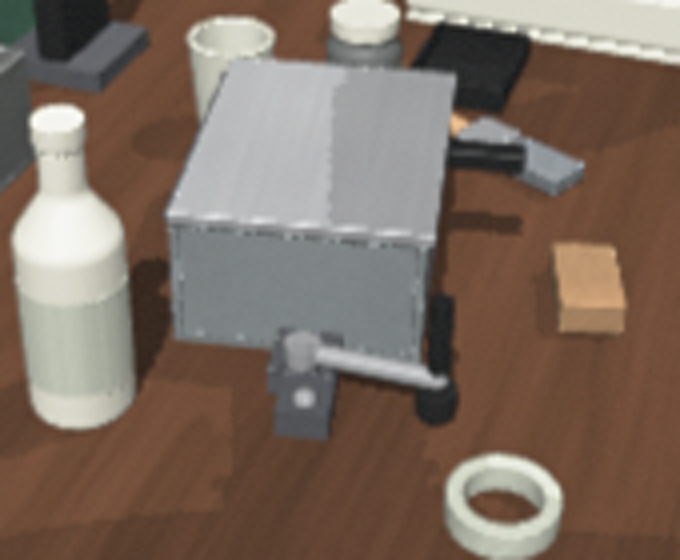

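The scene crop gives the hatch corners at (432,103), (647,210), (437,430) and (208,298), with the post top at (463,80). The side crop gives corners at (435,236), (170,217), (240,58) and (455,75), with the post top at (441,298). I'll fit the bin pose and the foot angle to these.

```bash
cat > h.py <<'E'
import numpy as np,pickle
from scipy.optimize import least_squares
from scipy.spatial.transform import Rotation as R
d=pickle.load(open("d0.pkl","rb"))
def proj(c,P):
    T=np.linalg.inv(d[c]["pose"]);p=np.asarray(P)@T[:3,:3].T+T[:3,3];q=p@d[c]["K"].T;return q[...,:2]/q[...,2:]
def onz(c,uv,z):
    T=d[c]["pose"];r=T[:3,:3]@np.linalg.inv(d[c]["K"])@[*uv,1];return T[:3,3]+r*(z-T[2,3])/r[2]
A=lambda p:(np.array(p)+.5)/4-.5+[150,115]
B=lambda p:(np.array(p)+.5)/4-.5+[180,150]
def world(P,X):
    x,y,t=P[:3];c,s=np.cos(t),np.sin(t);X=np.asarray(X,float);return np.stack([x+c*X[...,0]-s*X[...,1],y+s*X[...,0]+c*X[...,1],X[...,2]],-1)
def brace(a,z=.076): return [-.01-.09*np.cos(a),.145+.09*np.sin(a),z]
E
python3 - <<'E'
from h import *
C=np.array([[-.09,.113,.107],[.085,.113,.107],[.085,-.113,.107],[-.09,-.113,.107]])
ua=A([[432,103],[647,210],[437,430],[208,298]]);ub=B([[435,236],[170,217],[240,58],[455,75]])
def f(P):
    return np.concatenate([(proj("scene",world(P,C))-ua).ravel(),(proj("side",world(P,C))-ub).ravel(),
     proj("scene",world(P,brace(P[3],.092)))-A([463,80]),proj("side",world(P,brace(P[3],.092)))-B([441,298])])
g=onz("scene",ua.mean(0),.107)
s=min((least_squares(f,[g[0],g[1],t,.4],loss="soft_l1") for t in(-.5,0,.5)),key=lambda s:s.cost);P=s.x
print(P,np.degrees(P[2:]),f(P).round(1));np.save("P.npy",P)
W=lambda X:world(P,X).round(4)
print("hinge",W([.085,0,.097]),"grip",W([-.122,0,.102]),"pivot",W([-.01,.145,0]))
for a in(P[3],1,1.38,1.57):print("post",round(a,2),W(brace(a)),"r",np.hypot(*W(brace(a))[:2]))
print("tape",onz("scene",A([485,68]),.02),onz("side",B([503,495]),.02))
print("packet",onz("side",B([588,275]),.025),[onz("scene",A(p),.025).round(3)[:2] for p in([240,163],[178,228],[228,250])])
print("detergent",onz("scene",A([750,305]),.0),onz("side",B([82,400]),0))
E
```

```text
[ 0.55682679 -0.08694133  0.21900815  0.14573055] [12.54824283  8.34974574] [-0.4 -0.5  0.6 -0.9 -1.4 -0.4 -1.1 -0.1 -0.5  0.3 -1.6 -0.7 -2.9 -0.1
 -0.5 -0.4 -0.6 -0.5  0.1  0.3]
hinge [ 0.6398 -0.0685  0.097 ] grip [ 0.4377 -0.1134  0.102 ] pivot [0.5156 0.0524 0.    ]
post 0.15 [0.4258 0.0458 0.076 ] r 0.4282560916087476
post 1 [0.4516 0.1158 0.076 ] r 0.46621046749295536
post 1.38 [0.4797 0.135  0.076 ] r 0.49833431549513024
post 1.57 [0.4959 0.1403 0.076 ] r 0.5153648222376067
tape [0.36289731 0.12210405 0.02      ] [0.36182009 0.12249103 0.02      ]
packet [ 0.3588417  -0.10829476  0.025     ] [array([ 0.331, -0.082]), array([ 0.357, -0.153]), array([ 0.397, -0.14 ])]
detergent [0.65289632 0.10764183 0.        ] [0.64405327 0.11636876 0.        ]
```

Request:
{"api": "send_rows", "payload": {
  "plan": [
    [[-34.4,32.8,-1,0,0,50],[-34.4,32.8,-1,0,0,50],[-34.4,32.8,-1,0,0,50],[-34.4,32.8,-1,0,0,50],[-34.4,32.8,-1,0,0,50],[-34.4,32.8,-1,0,0,50],[-34.4,32.8,-1,0,0,50],[-34.4,32.8,-1,0,0,50]]
  ],
  "fingers": 0.6
}}

```text
clock: 0.82
tool_pos: [0.335, -0.3863, 0.1985]
orientation: [-180.0, -0.0, 144.1]
force: [1.6, -1.3, 0.9]
opening: 0.0526
gripper_force: 0.0
```

```bash
cat >> h.py <<'E'
def to(*targets):
    from plant import ctrl
    o=ctrl.get_obs();Rm=R.from_euler("xyz",o["orientation"],degrees=True)
    print("t",round(o["clock"],2),o["tool_pos"].round(4),o["orientation"].round(1),"j",o["joint_pos"].round(0),"F",o["force"].round(1),"op",round(o["opening"],4),round(o["gripper_force"],1))
    for x,y,z,yaw in targets:
        D=Rm.inv()*R.from_euler("xyz",[180,0,yaw],degrees=True)
        print((Rm.inv().apply(np.array([x,y,z])-o["tool_pos"])*100).round(1).tolist(),D.as_rotvec(degrees=True).round(1).tolist())
E
python3 -c "
from h import *
to((.426,.046,.16,132.5))"
```

```text
t 0.82 [ 0.335  -0.3863  0.1985] [-180.    -0.   144.1] j [-27.   5. -19.   0. -66. -99.] F [ 1.6 -1.3  0.9] op 0.0526 0.0
[18.0, 40.4, 3.9] [-0.0, -0.0, 11.6]
```

Request:
{"api": "send_rows", "payload": {
  "plan": [
    [[18.0,40.4,1,0,0,11.6],[18.0,40.4,1,0,0,11.6],[18.0,40.4,1,0,0,11.6],[18.0,40.4,1,0,0,11.6],[18.0,40.4,1,0,0,11.6],[18.0,40.4,1,0,0,11.6],[18.0,40.4,1,0,0,11.6],[18.0,40.4,1,0,0,11.6]]
  ]
}}

```text
clock: 1.48
tool_pos: [0.3996, -0.0659, 0.1914]
orientation: [179.9, 0.0, 132.9]
force: [1.4, 1.1, -0.3]
opening: 0.0532
gripper_force: 0.0
```

```bash
python3 -c "
from h import *
to((.426,.046,.14,132.5))"
```

```text
t 1.48 [ 0.3996 -0.0659  0.1914] [179.9   0.  132.9] j [  19.   -6.  -31.   -0.  -65. -156.] F [ 1.4  1.1 -0.3] op 0.0532 0.0
[6.4, 9.5, 5.2] [0.1, 0.0, 0.4]
```

Request:
{"api": "send_rows", "payload": {
  "plan": [
    [[6.4,9.5,4,0,0,-19.6],[6.4,9.5,4,0,0,-19.6],[6.4,9.5,4,0,0,-19.6],[6.4,9.5,4,0,0,-19.6],[6.4,9.5,4,0,0,-19.6],[6.4,9.5,4,0,0,-19.6],[6.4,9.5,4,0,0,-19.6]]
  ]
}}

```text
clock: 2.07
tool_pos: [0.4258, 0.0431, 0.1514]
orientation: [180.0, 0.0, 152.4]
force: [0.1, 0.2, 0.4]
opening: 0.0526
gripper_force: 0.0
```

```bash
python3 -c "
from h import *
to((.426,.046,.057,152.5))
from plant import ctrl
import cv2
s=ctrl.snapshot('wrist');cv2.imwrite('pics/w1.png',s['img'][:,:,::-1])
T=np.linalg.inv(s['pose']);f=s['K'][0,0];c=s['K'][:2,2]
for z in(.092,.036):
  p=T@[.4258,.0458,z,1];r=np.hypot(p[0],p[1]);print(c+f*np.arctan2(r,p[2])*p[:2]/r)
"
```

```text
t 2.07 [0.4258 0.0431 0.1514] [180.    0.  152.4] j [  32.   -2.  -32.    0.  -59. -150.] F [0.1 0.2 0.4] op 0.0526 0.0
[0.1, 0.3, 9.4] [0.0, 0.0, -0.1]
[260.08677325 185.34944918]
[259.48255357 169.59080424]
```

View pics/w1.png

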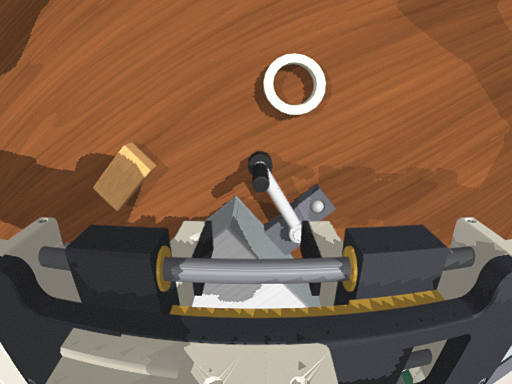

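The wrist view shows the post top at (261,183), which matches the predicted (260,185). It lies between the fingers, so I'll descend and close.

Request:
{"api": "send_rows", "payload": {
  "plan": [
    [[0.1,0.3,3,0,0,0],[0.1,0.3,6,0,0,0],[0.1,0.3,8,0,0,0],[0.1,0.3,9.3,0,0,0],[0.1,0.3,9.3,0,0,0]]
  ]
}}

```text
clock: 2.53
tool_pos: [0.4247, 0.0449, 0.0562]
orientation: [-179.8, -0.1, 152.3]
force: [-0.5, 0.1, 0.6]
opening: 0.0525
gripper_force: 0.0
```

Request:
{"api": "send_rows", "payload": {
  "plan": [
    [[0,0,0,0,0,0],[0,0,0,0,0,0],[0,0,0,0,0,0],[0,0,0,0,0,0],[0,0,0,0,0,0],[0,0,0,0,0,0]]
  ],
  "fingers": 0
}}

```text
clock: 3.03
tool_pos: [0.4267, 0.047, 0.0587]
orientation: [179.9, 0.0, 152.5]
force: [-0.4, 0.3, 0.2]
opening: 0.0182
gripper_force: 0.0
```

```bash
python3 -c "
from h import *
P=np.load('P.npy')
to(*[(*world(P,brace(a))[:2],.057,152.5) for a in (.146,.35,.55,.75,.95,1.1,1.2,1.3,1.4,1.5,1.57)])"
```

```text
t 3.03 [0.4267 0.047  0.0587] [179.9   0.  152.5] j [  33.    5.  -40.    0.  -45. -150.] F [-0.4  0.3  0.2] op 0.0182 0.0
[0.0, -0.1, 0.2] [0.1, 0.0, -0.0]
[0.8, 1.5, 0.2] [0.1, 0.0, -0.0]
[1.3, 3.2, 0.2] [0.1, 0.0, -0.0]
[1.4, 5.0, 0.2] [0.1, 0.0, -0.0]
[1.1, 6.8, 0.2] [0.1, 0.0, -0.0]
[0.7, 8.1, 0.2] [0.1, 0.0, -0.0]
[0.3, 8.9, 0.2] [0.1, 0.0, -0.0]
[-0.2, 9.7, 0.2] [0.1, 0.0, -0.0]
[-0.7, 10.4, 0.2] [0.1, 0.0, -0.0]
[-1.4, 11.0, 0.2] [0.1, 0.0, -0.0]
[-1.8, 11.5, 0.2] [0.1, 0.0, -0.0]
```

Request:
{"api": "send_rows", "payload": {
  "plan": [
    [[0,0,0,0,0,0],[0,0,0,0,0,0],[0.4,0.7,0,0,0,0],[0.8,1.5,0,0,0,0],[1.1,2.3,0,0,0,0],[1.3,3.2,0,0,0,0],[1.4,4.1,0,0,0,0],[1.4,5.0,0,0,0,0]]
  ]
}}

```text
clock: 3.7
tool_pos: [0.4375, 0.099, 0.0582]
orientation: [180.0, 0.0, 152.5]
force: [-0.3, -0.1, -0.1]
opening: 0.0005
gripper_force: 0.0
```

```bash
python3 -c "
from h import *
P=np.load('P.npy')
to(*[(*world(P,brace(a))[:2],.057,152.5) for a in (.75,.85,.95,1.03,1.1,1.2,1.3,1.4,1.5,1.57)])"
```

```text
t 3.7 [0.4375 0.099  0.0582] [180.    0.  152.5] j [  38.    7.  -37.    0.  -46. -156.] F [-0.3 -0.1 -0.1] op 0.0005 0.0
[-0.1, -0.1, 0.1] [0.0, 0.0, 0.0]
[-0.2, 0.8, 0.1] [0.0, 0.0, 0.0]
[-0.4, 1.7, 0.1] [0.0, 0.0, 0.0]
[-0.6, 2.4, 0.1] [0.0, 0.0, 0.0]
[-0.8, 3.0, 0.1] [0.0, 0.0, 0.0]
[-1.2, 3.8, 0.1] [0.0, 0.0, 0.0]
[-1.7, 4.6, 0.1] [0.0, 0.0, 0.0]
[-2.2, 5.3, 0.1] [0.0, 0.0, 0.0]
[-2.8, 5.9, 0.1] [0.0, 0.0, 0.0]
[-3.3, 6.4, 0.1] [0.0, 0.0, 0.0]
```

```bash
python3 - <<'E'
from plant import ctrl
import cv2,numpy as np
s=ctrl.snapshot('wrist')['img'][60:300,130:400,::-1];t=ctrl.snapshot('side')['img'][150:290,200:330,::-1]
h=560
a=cv2.resize(s,(400,int(240*400/270)));b=cv2.resize(t,(400,int(140*400/130)))
m=np.zeros((max(a.shape[0],b.shape[0]),800,3),np.uint8);m[:a.shape[0],:400]=a;m[:b.shape[0],400:]=b
cv2.imwrite('pics/c2.png',m)
E
```

```text
(no output)
```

View pics/c2.png

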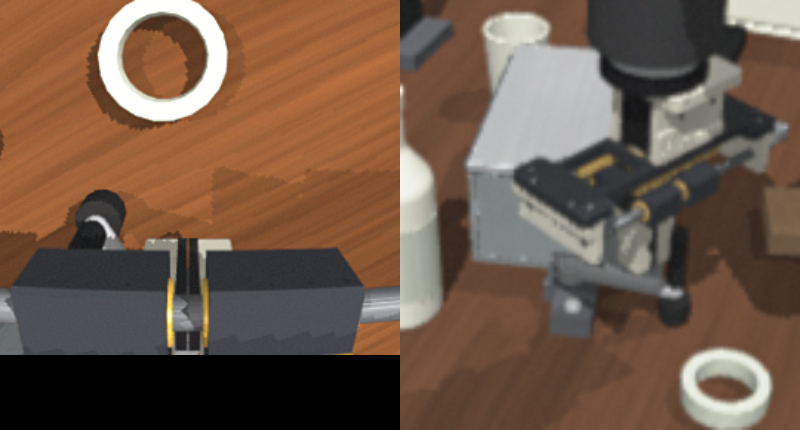

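```bash
cat >> h.py <<'E'
def wp(s,X):
    T=np.linalg.inv(s['pose']);f=s['K'][0,0];c=s['K'][:2,2];p=T@[*X,1];r=np.hypot(p[0],p[1]);return (c+f*np.arctan2(r,p[2])*p[:2]/r).round(1)
E
python3 - <<'E'
from h import *
from plant import ctrl
s=ctrl.snapshot('wrist');o=ctrl.get_obs();t=o['tool_pos']
print('TCP px',wp(s,t),'grasp pt',wp(s,t+[0,0,.019]))
for a in(.146,.3,.5):
  X=world(np.load('P.npy'),brace(a));print(a,[wp(s,[*X[:2],z]) for z in(.092,.036,.0)], [proj('side',[*X[:2],z]).round(1) for z in(.092,.036,0)])
print(s['pose'].round(3).tolist())
E
```

```text
TCP px [256.1 212.2] grasp pt [256.1 223.6]
0.146 [array([173.6, 252.3]), array([191.1, 217.1]), array([199.1, 201.3])] [array([289.9, 224.4]), array([288.7, 242.2]), array([287.9, 253.1])]
0.3 [array([191.5, 244.2]), array([205.7, 210. ]), array([212.1, 194.8])] [array([288.3, 227.6]), array([287.1, 245.5]), array([286.4, 256.4])]
0.5 [array([218.6, 237.2]), array([227.1, 203.8]), array([230.9, 189.3])] [array([284.9, 231.5]), array([283.8, 249.5]), array([283.1, 260.5])]
[[0.46, 0.847, 0.264, 0.366], [0.888, -0.439, -0.138, 0.136], [-0.0, 0.298, -0.955, 0.25], [0.0, 0.0, 0.0, 1.0]]
```

```bash
python3 - <<'E'
from h import *
from plant import ctrl
import cv2
t=ctrl.get_obs()['tool_pos'];ims=[]
for n,(r,c),k in(('scene',(115,215),None),('side',(195,215),None),('wrist',(170,200),None)):
  s=ctrl.snapshot(n);im=s['img'][:,:,::-1].copy()
  q=[wp(s,t) if n=='wrist' else proj(n,t), wp(s,t+[0,0,.019]) if n=='wrist' else proj(n,t+[0,0,.019])]
  big=cv2.resize(im[r:r+100,c:c+90],None,fx=5.9 if 0 else 5,fy=5,interpolation=cv2.INTER_CUBIC) if n!='wrist' else cv2.resize(im[r:r+100,190:320],None,fx=5,fy=5,interpolation=cv2.INTER_CUBIC)
  c0=190 if n=='wrist' else c
  print(n,(c0,r),np.array(q).round(1).tolist())
  for p,col in zip(q,((0,0,255),(0,255,0))):cv2.circle(big,tuple(int((v-o+.5)*5) for v,o in zip(p,(c0,r))),4,col,1)
  ims.append(big)
m=np.hstack(ims);m=cv2.resize(m,(800,int(m.shape[0]*800/m.shape[1])));print(m.shape);cv2.imwrite('pics/d.png',m)
E
```

```text
scene (215, 115) [[281.6, 137.4], [281.6, 132.2]]
side (215, 195) [[278.3, 247.0], [278.6, 240.8]]
wrist (190, 170) [[259.1, 212.8], [259.3, 224.2]]
(258, 800, 3)
```

View pics/d.png

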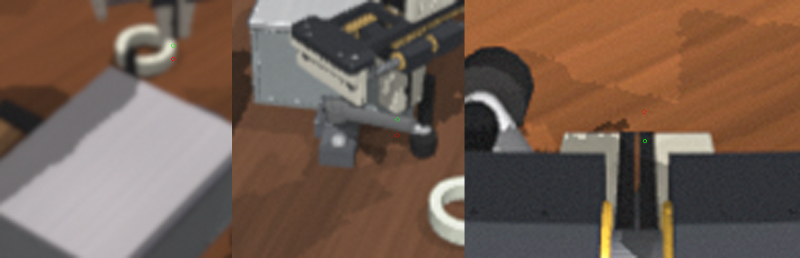

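```bash
python3 - <<'E'
from h import *
from plant import ctrl
for n in('scene','side'):
  im=ctrl.snapshot(n)['img'].astype(int);D=np.abs(im-d[n]['img'].astype(int)).sum(2)
  t=ctrl.get_obs()['tool_pos'];p=proj(n,t);print(n,p.round(1),'+3cm',proj(n,t+[0,0,.03]).round(1))
  u,v=p.round().astype(int)
  for r in range(v-22,v+8):print(r,''.join('#' if x>60 else '+' if x>30 else '.' for x in D[r,u-25:u+26]))
E
```

```text
scene [281.2 137.4] +3cm [281.2 129.2]
115 +++++++++++.....+##############++++++..............
116 ++++++..........+#################+................
117 +...............++##++#####+######+................
118 ..................+########+######++...............
119 ++.....+..........+###############++...............
120 ++.......+.......++########+######++...........+.+.
121 ++.......+...+...++###############+................
122 +.............+..++######+#+#####++................
123 +..........++.+++++########+#####++..........+.....
124 ........++++++++++++#####+#+#####++........++......
125 .......++++#######+...+##+#+#####+............+....
126 ......++##########++###.++#######+.............+...
127 ......+#####++++++.#####++#+#####+.................
128 .......+++++.......+#######+#####++....+.......+...
129 ....................+######++###++.................
130 ......................+####..++++...+.+.+..........
131 ....................++.......++++.........+........
132 ....................++####+..............+....++..+
133 .....................+####+........+.....++......
[... 1636 characters left out ...]
##########+......#+++.......
243 #########+......#################..................
244 ..+#######...........+##########...................
245 ++.+#####+.++++.....+....+######...................
246 ++...####+.##+#+....+++++..........................
247 .....++##++##+++++++........++.....................
248 .......##++#++++++++++++++.........................
249 ........+.++++++++#+++#+.++++......................
250 ..........##++#+#+++++....+++......................
251 ..........######++##+..+...........................
252 ..........+#########+..............................
253 ............#########..............................
254 ..........+.+#######+..............................
```

```bash
python3 - <<'E'
from h import *
from plant import ctrl
o=ctrl.get_obs();t=o['tool_pos'];print(t,o['joint_pos'].round(1))
s=ctrl.snapshot('wrist')
f=lambda X:np.r_[proj('scene',X)-[281.8,130],proj('side',X)-[282,244.8]]
r=least_squares(f,t);print(r.x.round(4),f(r.x).round(1),wp(s,r.x),wp(s,t))
for dz in(0,.01,.02,.03):print(dz,proj('scene',t+[0,0,dz]).round(1),proj('side',t+[0,0,dz]).round(1),wp(s,t+[0,0,dz]))
im=s['img'].astype(int).sum(2)
for rr in range(204,246,2):print(rr,im[rr,236:280:2])
E
```

```text
[0.43692408 0.09728988 0.05813831] [  37.9    7.1  -37.4   -0.   -45.5 -155.5]
[0.4269 0.1072 0.0744] [-0.3 -0.2 -0.3  0.1] [264.4 202.9] [257.7 212.6]
0 [281.2 137.4] [278.7 246.7] [257.7 212.6]
0.01 [281.2 134.7] [278.8 243.5] [257.7 218.4]
0.02 [281.2 132. ] [279.  240.2] [257.8 224.7]
0.03 [281.3 129.2] [279.2 236.9] [257.8 231.7]
204 [267 245 258 274 288 301 294 306 292 330 318 331 314 310 310 305 296 297
 299 259 268 276]
206 [260 277 294 298 299 289 280 281 277 290 275 307 272 270 301 295 300 299
 297 269 288 297]
208 [297 298 291 287 287 288 269 280 279 269 271 264 260 254 273 280 313 311
 290 299 307 295]
210 [294 297 285 281 283 273 279 270 266 253 261 254 268 279 281 284 286 300
 302 299 282 277]
212 [274 271 288 273 281 267 248 257 253 260 264 277 288 285 286 292 303 297
 284 284 281 291]
214 [286 273 262 258 267 258 259 258 262 275 286 285 291 296 291 294 290 292
 287 281 287 278]
216 [266 272 263 262 260 256 272 266 295 292 291 295 296 281 285 275 285 275
 272 272 287 273]
218 [255 253 262 232 134 156 176 178 186 289 302 288 294 277 280 273 273 285
 270 273 289 292]
220
[... 531 characters left out ...]
7 495 601 531 136
 146 148 144 156]
232 [154 151 159 150 244 422 410 118  88  78 213 107 102  91 336 539 534 135
 146 148 151 158]
234 [156 153 146 153 199 413 390  99  94  94 211  96 108  90 296 394 368 139
 161 143 155 154]
236 [151 166 148 154 182 413 393 112  97  90 208 107  98  88 301 413 367 130
 146 154 152 154]
238 [153 151 161 146 196 418 392  77  88 103 192  93  98  95 266 409 365 136
 151 157 160 147]
240 [160 144 150 145 185 422 407  93  94 102 209  93 100  84 262 415 364 131
 148 155 155 157]
242 [148 157 154 143 187 423 405  69  92  86 166 112 102  93 252 419 357 126
 151 157 151 141]
244 [153 150 153 146 184 424 405  63 108  94 146  92  89  97 254 426 362 124
 158 145 162 157]
```

```bash
python3 - <<'E'
from h import *
from plant import ctrl
s=ctrl.snapshot('wrist');t=ctrl.get_obs()['tool_pos']
for b in(0,.03):
  s2=dict(s);s2['pose']=s['pose'].copy();s2['pose'][2,3]+=b
  print(b,'tape c',wp(s2,[.3623,.1223,.02]),'edges',[wp(s2,[.3623+.034*x,.1223+.034*y,.02]) for x,y in((.46,.887),(-.46,-.887))])
g=s['img'].astype(int).sum(2)[95];print([i for i in range(512) if g[i]>480])
to((.395,.015,.11,152.5),(.424,.0425,.11,152.5))
E
```

```text
0 tape c [241.4  98.2] edges [array([285.8,  98.3]), array([197.7,  99.3])]
0.03 tape c [243.2  97.8] edges [array([282.5,  97.9]), array([204.3,  98.7])]
[198, 199, 200, 201, 202, 203, 204, 205, 206, 207, 208, 209, 210, 211, 212, 213, 272, 273, 274, 275, 276, 277, 278, 279, 280, 281, 282, 283, 284, 285]
t 4.2 [0.437  0.0974 0.0582] [180.    0.  152.5] j [  38.    7.  -37.   -0.  -46. -155.] F [-0.7  0.3  1. ] op 0.0004 0.0
[-0.1, -9.2, -5.2] [0.0, 0.0, -0.0]
[-1.4, -5.5, -5.2] [0.0, 0.0, -0.0]
```

Request:
{"api": "send_rows", "payload": {
  "plan": [
    [[0,0,-4,0,0,0],[-0.7,-2.5,-6,0,0,0],[-1.4,-5.1,-6,0,0,0],[-1.4,-5.1,-6,0,0,0],[-1.4,-5.1,-6,0,0,0],[-1.4,-5.1,-3,0,0,0],[-1.4,-5.1,0,0,0,0],[-1.4,-5.1,0,0,0,0]]
  ],
  "fingers": 0.6
}}

```text
clock: 4.87
tool_pos: [0.4227, 0.0446, 0.054]
orientation: [-179.7, -0.3, 152.4]
force: [-1.2, -0.1, 0.2]
opening: 0.0481
gripper_force: 0.0
```

Request:
{"api": "send_rows", "payload": {
  "plan": [
    [[0,0,0.6,0,0,0],[0,0,1.2,0,0,0],[0,0,1.8,0,0,0],[0,0,2.3,0,0,0],[0,0,2.3,0,0,0],[0,0,2.3,0,0,0]]
  ]
}}

```text
clock: 5.37
tool_pos: [0.4261, 0.046, 0.0353]
orientation: [180.0, 0.0, 152.5]
force: [0.5, 0.1, 0.7]
opening: 0.0522
gripper_force: 0.0
```

Request:
{"api": "send_rows", "payload": {
  "plan": [
    [[0,0,0,0,0,0],[0,0,0,0,0,0],[0,0,0,0,0,0],[0,0,0,0,0,0],[0,0,0,0,0,0],[0,0,0,0,0,0],[0,0,0,0,0,0],[0,0,0,0,0,0]]
  ],
  "fingers": 0
}}

```text
clock: 6.03
tool_pos: [0.4261, 0.046, 0.0353]
orientation: [180.0, 0.0, 152.5]
force: [1.0, -0.0, 0.6]
opening: 0.0155
gripper_force: 30.0
```

Request:
{"api": "send_rows", "payload": {
  "plan": [
    [[0.4,0.8,0,0,0,0],[0.8,1.6,0,0,0,0],[1.1,2.4,0,0,0,0],[1.3,3.3,0,0,0,0],[1.4,4.2,0,0,0,0],[1.4,5.1,0,0,0,0],[1.3,6.0,0,0,0,0],[1.1,6.9,0,0,0,0]]
  ]
}}

```text
clock: 6.7
tool_pos: [0.4466, 0.1125, 0.0347]
orientation: [-179.9, -0.1, 152.5]
force: [-2.5, -2.4, 2.4]
opening: 0.0149
gripper_force: 30.0
```

```bash
python3 -c "
from h import *
P=np.load('P.npy')
to(*[(*world(P,brace(a))[:2],.035,152.5) for a in (.95,1.03,1.1,1.17,1.24,1.31,1.38,1.45,1.52,1.57,1.6)])"
```

```text
t 6.7 [0.4466 0.1125 0.0347] [-1.799e+02 -1.000e-01  1.525e+02] j [  39.   10.  -37.   -0.  -42. -156.] F [-2.5 -2.4  2.4] op 0.0149 30.0
[-0.2, 0.1, -0.0] [-0.1, -0.1, -0.0]
[-0.4, 0.8, -0.0] [-0.1, -0.1, -0.0]
[-0.6, 1.4, -0.0] [-0.1, -0.1, -0.0]
[-0.9, 1.9, -0.0] [-0.1, -0.1, -0.0]
[-1.2, 2.5, -0.0] [-0.1, -0.1, -0.0]
[-1.5, 3.0, -0.0] [-0.1, -0.1, -0.0]
[-1.9, 3.5, -0.0] [-0.1, -0.1, -0.0]
[-2.3, 4.0, -0.0] [-0.1, -0.1, -0.0]
[-2.8, 4.4, -0.0] [-0.1, -0.1, -0.0]
[-3.1, 4.7, -0.0] [-0.1, -0.1, -0.0]
[-3.3, 4.9, -0.0] [-0.1, -0.1, -0.0]
```

Request:
{"api": "send_rows", "payload": {
  "plan": [
    [[-0.2,0.7,0,0,0,0],[-0.4,1.3,0,0,0,0],[-0.7,1.8,0,0,0,0],[-1.0,2.4,0,0,0,0],[-1.3,2.9,0,0,0,0],[-1.7,3.4,0,0,0,0],[-2.1,3.9,0,0,0,0],[-2.6,4.3,0,0,0,0]]
  ]
}}

```text
clock: 7.37
tool_pos: [0.491, 0.1388, 0.0347]
orientation: [-180.0, -0.0, 152.5]
force: [-4.1, 2.2, -4.6]
opening: 0.0151
gripper_force: 30.0
```

Request:
{"api": "send_rows", "payload": {
  "plan": [
    [[-0.2,0.2,0,0,0,0],[-0.4,0.4,0,0,0,0],[-0.5,0.5,0,0,0,0],[-0.5,0.5,0,0,0,0]]
  ]
}}

```text
clock: 7.7
tool_pos: [0.4969, 0.14, 0.0346]
orientation: [-179.9, -0.1, 152.5]
force: [-4.8, 0.1, -5.4]
opening: 0.0153
gripper_force: 30.0
```

```bash
python3 -c "
from h import *
P=np.load('P.npy')
to((*world(P,brace(1.57))[:2],.035,152.5))
from plant import ctrl
t=ctrl.get_obs()['tool_pos'];pv=world(P,[-.01,.145,0]);v=t-pv;th=P[2]
print('brace est',np.pi-(np.arctan2(v[1],v[0])-th), 'r',np.hypot(*v[:2]))"
```

```text
t 7.7 [0.4969 0.14   0.0346] [-1.799e+02 -1.000e-01  1.525e+02] j [  38.   15.  -31.   -0.  -44. -155.] F [-4.8  0.1 -5.4] op 0.0153 30.0
[0.1, -0.0, -0.0] [-0.1, -0.1, -0.0]
brace est 1.5804093142476965 r 0.08956334563051034
```

Request:
{"api": "send_rows", "payload": {
  "plan": [
    [[0,0,0,0,0,0],[0,0,0,0,0,0],[0,0,0,0,0,0],[0,0,0,0,0,0]]
  ],
  "fingers": 0.6
}}

```text
clock: 8.03
tool_pos: [0.499, 0.1411, 0.036]
orientation: [179.9, 0.1, 152.5]
force: [-1.4, -0.1, 0.2]
opening: 0.0363
gripper_force: 0.0
```

Request:
{"api": "send_rows", "payload": {
  "plan": [
    [[0,0,-2,0,0,0],[0,0,-5,0,0,0],[0,0,-9,0,0,0],[0,0,-13,0,0,0],[0,0,-15,0,0,0],[0,0,-15,0,0,0]]
  ]
}}

```text
clock: 8.53
tool_pos: [0.5012, 0.1421, 0.1915]
orientation: [179.5, 0.4, 152.5]
force: [1.5, 0.4, -0.2]
opening: 0.0527
gripper_force: 0.0
```

```bash
python3 - <<'E'
from h import *
from plant import ctrl
import cv2
to((.4348,-.114,.185,-167.5))
s=ctrl.snapshot('side')
a=cv2.resize(s['img'][150:290,180:350,::-1],None,fx=4,fy=4,interpolation=cv2.INTER_CUBIC);cv2.imwrite('pics/e.png',a)
E
```

```text
t 8.53 [0.5012 0.1421 0.1915] [179.5   0.4 152.5] j [  38.    6.  -19.    0.  -65. -155.] F [ 1.5  0.4 -0.2] op 0.0527 0.0
[-5.9, -25.8, 0.5] [0.4, 0.5, -40.0]
```

View pics/e.png

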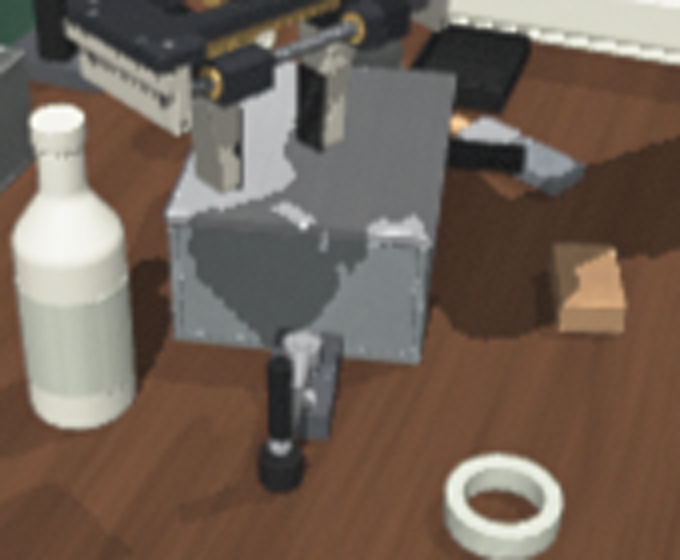

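The foot now points along +y, with its post at (280,395) in the crop, and the fingertips are at (232,188) and (322,148). Next I'll move over the pull and check the fingertip offset from the tip pixels.

Request:
{"api": "send_rows", "payload": {
  "plan": [
    [[-5.9,-25.8,-1,0,0,-40],[-5.9,-25.8,-1,0,0,-40],[-5.9,-25.8,-1,0,0,-40],[-5.9,-25.8,-1,0,0,-40],[-5.9,-25.8,-1,0,0,-40],[-5.9,-25.8,-1,0,0,-40],[-5.9,-25.8,-1,0,0,-40],[-5.9,-25.8,-1,0,0,-40]]
  ]
}}

```text
clock: 9.25
tool_pos: [0.429, -0.1191, 0.1948]
orientation: [-180.0, -0.1, -167.6]
force: [-0.4, 0.3, -1.0]
opening: 0.0523
gripper_force: 0.0
```

```bash
python3 - <<'E'
from h import *
t=np.array([.5012,.1421,.1915])
for dz in(0,.01,.02,.03):print(dz,proj('side',t+[0,0,dz]).round(1))
print(B([277,168]))
to((.4348,-.114,.12,-167.5),(.4348,-.114,.055,-167.5))
from plant import ctrl
import cv2
s=ctrl.snapshot('wrist');cv2.imwrite('pics/f.png',s['img'][:,:,::-1])
P=np.load('P.npy');print('pull tip/base',[wp(s,world(P,[x,0,.11])) for x in(-.145,-.122,-.09)])
E
```

```text
0 [246.5 204.5]
0.01 [246.4 200.6]
0.02 [246.4 196.7]
0.03 [246.4 192.7]
[248.875 191.625]
t 9.25 [ 0.429  -0.1191  0.1948] [-1.800e+02 -1.000e-01 -1.676e+02] j [ 10.  -2. -26.   0. -65. -88.] F [-0.4  0.3 -1. ] op 0.0523 0.0
[-0.7, 0.4, 7.5] [-0.0, -0.1, -0.1]
[-0.7, 0.4, 14.0] [-0.0, -0.1, -0.1]
pull tip/base [array([261.2, 166.3]), array([261.1, 189.1]), array([261.1, 219. ])]
```

View pics/f.png

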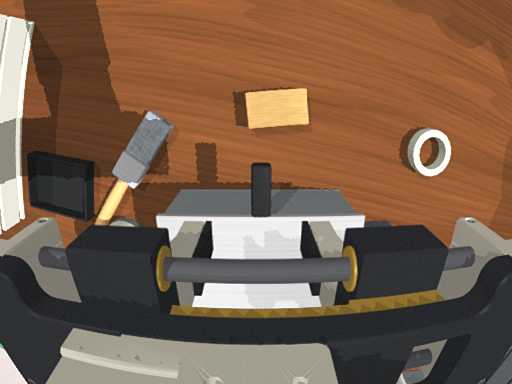

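The pull tip is at (261,164), against (261,166) predicted, and it is centred between the fingers. I'll descend.

Request:
{"api": "send_rows", "payload": {
  "plan": [
    [[-0.5,0.3,2,0,0,0],[-0.5,0.3,5,0,0,0],[-0.5,0.3,7.5,0,0,0],[-0.5,0.3,7.5,0,0,0]]
  ]
}}

```text
clock: 9.63
tool_pos: [0.4318, -0.1111, 0.1155]
orientation: [179.9, -0.4, -167.6]
force: [0.0, 0.6, -0.2]
opening: 0.0527
gripper_force: 0.0
```

```bash
python3 -c "
from h import *
to((.4348,-.114,.055,-167.5))"
```

```text
t 9.63 [ 0.4318 -0.1111  0.1155] [ 179.9   -0.4 -167.6] j [ 11.   3. -33.  -0. -55. -88.] F [ 0.   0.6 -0.2] op 0.0527 0.0
[-0.3, -0.4, 6.0] [0.1, -0.4, -0.1]
```

Request:
{"api": "send_rows", "payload": {
  "plan": [
    [[-0.1,-0.2,2,0,0,0],[-0.1,-0.2,4,0,0,0],[-0.1,-0.2,5.5,0,0,0],[-0.1,-0.2,6,0,0,0],[-0.1,-0.2,6,0,0,0],[-0.1,-0.2,6,0,0,0]]
  ]
}}

```text
clock: 10.13
tool_pos: [0.4373, -0.1131, 0.0611]
orientation: [-180.0, 0.0, -167.5]
force: [-0.1, -0.6, 0.7]
opening: 0.0524
gripper_force: 0.0
```

Request:
{"api": "send_rows", "payload": {
  "plan": [
    [[0,0,0,0,0,0],[0,0,0,0,0,0],[0,0,0,0,0,0],[0,0,0,0,0,0],[0,0,0,0,0,0],[0,0,0,0,0,0],[0,0,0,0,0,0],[0,0,0,0,0,0]]
  ],
  "fingers": 0
}}

```text
clock: 10.8
tool_pos: [0.4366, -0.1132, 0.0603]
orientation: [180.0, 0.0, -167.5]
force: [-1.3, 2.1, 2.5]
opening: 0.0199
gripper_force: 30.0
```

```bash
python3 -c "
from h import *
from plant import ctrl
P=np.load('P.npy');to()
t=ctrl.get_obs()['tool_pos'];e=t[:2]-P[:2];c,s=np.cos(P[2]),np.sin(P[2]);print('bin xy',e[0]*c+e[1]*s,-e[0]*s+e[1]*c)"
```

```text
t 10.8 [ 0.4366 -0.1132  0.0603] [ 180.     0.  -167.5] j [ 11.   7. -37.  -0. -46. -88.] F [-1.3  2.1  2.5] op 0.0199 30.0
bin xy -0.12305076089735616 0.0005316172761670665
```

```bash
python3 -c "
import numpy as np
for a in [.03,.08,.14,.2,.26,.32,.37,.4,.45,.51,.57,.63,.69,.74,.77,.78,.82,.86,.9,.94,.97,1.0,1.02,1.03,.98,.93,.89,.86,.85]:
  print(a,(-20.8*(np.cos(.024)-np.cos(a+.024))).round(2),(-20.8*(np.sin(a+.024)-.024)).round(2))"
```

```text
0.03 -0.02 -0.62
0.08 -0.11 -1.66
0.14 -0.27 -2.9
0.2 -0.51 -4.12
0.26 -0.83 -5.33
0.32 -1.21 -6.52
0.37 -1.59 -7.49
0.4 -1.84 -8.06
0.45 -2.29 -8.99
0.51 -2.89 -10.09
0.57 -3.56 -11.14
0.63 -4.29 -12.15
0.69 -5.07 -13.12
0.74 -5.77 -13.89
0.77 -6.21 -14.33
0.78 -6.36 -14.48
0.82 -6.97 -15.04
0.86 -7.61 -15.59
0.9 -8.26 -16.1
0.94 -8.93 -16.59
0.97 -9.45 -16.94
1.0 -9.98 -17.27
1.02 -10.34 -17.48
1.03 -10.52 -17.58
0.98 -9.63 -17.05
0.93 -8.76 -16.47
0.89 -8.09 -15.97
0.86 -7.61 -15.59
0.85 -7.45 -15.45
```

Request:
{"api": "send_rows", "payload": {
  "plan": [
    [[0,0,-0.6,0,0,0],[-0.1,0,-1.7,0,0,0],[-0.3,0,-2.9,0,0,0],[-0.5,0,-4.1,0,0,0],[-0.8,0,-5.3,0,0,0],[-1.2,0,-6.5,0,0,0],[-1.6,0,-7.5,0,0,0],[-1.84,0,-8.06,0,0,0]]
  ]
}}

```text
clock: 11.47
tool_pos: [0.4549, -0.1091, 0.1418]
orientation: [180.0, 0.0, -167.5]
force: [1.6, 0.9, -4.5]
opening: 0.0194
gripper_force: 30.0
```

```bash
cat >> h.py <<'E'
def ang():
    from plant import ctrl
    o=ctrl.get_obs();P=np.load('P.npy');t=o['tool_pos'];e=t[:2]-P[:2];c,s=np.cos(P[2]),np.sin(P[2]);bx=e[0]*c+e[1]*s
    r,h=.085-bx,t[2]+.0417-.097
    print('bin x,y',bx.round(4),(-e[0]*s+e[1]*c).round(4),'z',t[2].round(4),'theta',(np.arctan2(h,r)-.024).round(3),'r',np.hypot(r,h).round(4),'F',o['force'].round(1),'op',o['opening'].round(4),o['orientation'].round(1),o['clock'])
E
python3 - <<'E'
from h import *
ang()
from plant import ctrl
import cv2
for n in('side','scene'):cv2.imwrite(f'pics/g_{n}.png',ctrl.snapshot(n)['img'][:,:,::-1])
E
```

```text
Traceback (most recent call last):
  File "h.py", line 27, in ang
    print('bin x,y',bx.round(4),(-e[0]*s+e[1]*c).round(4),'z',t[2].round(4),'theta',(np.arctan2(h,r)-.024).round(3),'r',np.hypot(r,h).round(4),'F',o['force'].round(1),'op',o['opening'].round(4),o['orientation'].round(1),o['clock'])
                                                                                                                                                                            ^^^^^^^^^^^^^^^^^^
AttributeError: 'float' object has no attribute 'round'
```

Request:
{"api": "send_rows", "payload": {
  "plan": [
    [[-0.45,0,-0.93,0,0,0],[-1.05,0,-2.03,0,0,0],[-1.7,0,-3.1,0,0,0],[-2.45,0,-4.1,0,0,0],[-3.2,0,-5.05,0,0,0],[-3.9,0,-5.8,0,0,0],[-4.3,0,-6.2,0,0,0],[-4.5,0,-6.4,0,0,0]]
  ]
}}

```text
clock: 12.13
tool_pos: [0.4983, -0.0996, 0.2049]
orientation: [180.0, -0.1, -167.5]
force: [-1.8, 1.2, -2.4]
opening: 0.0196
gripper_force: 30.0
```

```bash
sed -i "s/o\['opening'\].round(4)/round(o['opening'],4)/" h.py; python3 - <<'E'
from h import *
ang()
from plant import ctrl
import cv2
a,b=[ctrl.snapshot(n)['img'][:,:,::-1] for n in('side','scene')]
cv2.imwrite('pics/g.png',np.hstack([cv2.resize(a[110:270,180:340],(400,400),interpolation=cv2.INTER_CUBIC),cv2.resize(b[80:260,170:350],(400,400),interpolation=cv2.INTER_CUBIC)]))
E
```

```text
bin x,y -0.0599 0.0004 z 0.2049 theta 0.777 r 0.2083 F [-1.8  1.2 -2.4] op 0.0196 [ 1.800e+02 -1.000e-01 -1.675e+02] 12.1333
```

View pics/g.png

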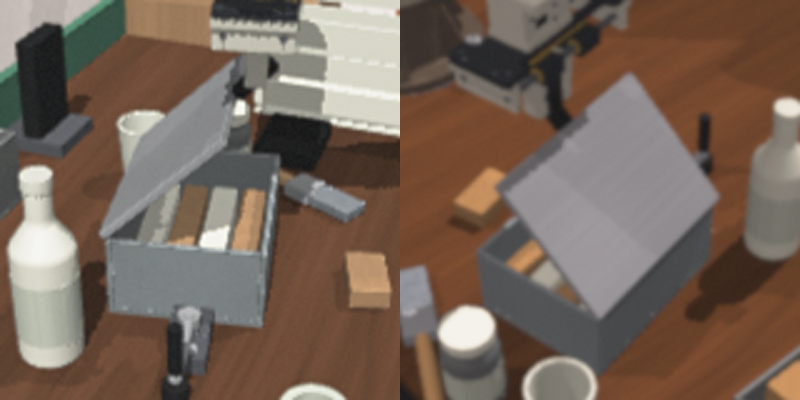

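The hatch stands raised with the foot out. In the scene crop the near corners are at (630,73) and (500,188), and in the side crop the near +y corner is at (230,150). I'll check the hatch angle from these.

```bash
python3 - <<'E'
from h import *
P=np.load('P.npy')
X=lambda a,y:world(P,[.085-.175*np.cos(a)+.01*np.sin(a),y,.097+.175*np.sin(a)+.01*np.cos(a)])
m=np.array([[170+230/2.222,80+73/2.222],[170+100/2.222,80+188/2.222]])-.3
f=lambda a:np.r_[proj('scene',X(a[0],.113))-m[0],proj('scene',X(a[0],-.113))-m[1],proj('side',X(a[0],.113))-[271.7,169.7]]
r=least_squares(f,[.7]);print(r.x,f(r.x).round(1))
c=lambda a:np.array([-20.8*(np.cos(.024)-np.cos(a+.024)),-20.8*(np.sin(a+.024)-.024)])
for a in(.82,.86,.9,.93,.96,.985,1.005,1.02):print(a,(c(a)-c(.782)).round(2))
for a in(1.0,.97,.94,.91,.88,.86,.85,.845):print(a,(c(a)-c(1.02)).round(2))
E
```

```text
[0.7152089] [-1.5  0.4 -3.3 -0.7 -2.  -1.5]
0.82 [-0.58 -0.54]
0.86 [-1.21 -1.08]
0.9 [-1.87 -1.59]
0.93 [-2.37 -1.96]
0.96 [-2.88 -2.31]
0.985 [-3.32 -2.6 ]
1.005 [-3.68 -2.81]
1.02 [-3.94 -2.97]
1.0 [0.36 0.21]
0.97 [0.89 0.55]
0.94 [1.4  0.89]
0.91 [1.91 1.26]
0.88 [2.41 1.64]
0.86 [2.73 1.9 ]
0.85 [2.89 2.03]
0.845 [2.97 2.1 ]
```

Request:
{"api": "send_rows", "payload": {
  "plan": [
    [[-0.58,0,-0.54,0,0,0],[-1.2,0,-1.1,0,0,0],[-1.87,0,-1.6,0,0,0],[-2.4,0,-2.0,0,0,0],[-2.9,0,-2.3,0,0,0],[-3.3,0,-2.6,0,0,0],[-3.7,0,-2.8,0,0,0],[-3.95,0,-2.95,0,0,0]]
  ]
}}

```text
clock: 12.9
tool_pos: [0.5373, -0.091, 0.2348]
orientation: [-180.0, -0.0, -167.5]
force: [-4.0, 2.3, 1.8]
opening: 0.0196
gripper_force: 30.0
```

Request:
{"api": "send_rows", "payload": {
  "plan": [
    [[-0.25,0,-0.15,0,0,0],[-0.5,0,-0.3,0,0,0],[-0.5,0,-0.3,0,0,0],[-0.5,0,-0.3,0,0,0],[-0.5,0,-0.3,0,0,0]]
  ]
}}

```text
clock: 13.32
tool_pos: [0.5419, -0.09, 0.2374]
orientation: [-180.0, 0.0, -167.5]
force: [-2.4, 2.8, 1.6]
opening: 0.0198
gripper_force: 30.0
```

```bash
python3 - <<'E'
from h import *
ang()
from plant import ctrl
import cv2
s=ctrl.snapshot('scene');im=s['img'][:,:,::-1]
g=cv2.cvtColor(s['img'],cv2.COLOR_RGB2GRAY)
P=np.load('P.npy')
# hatch top face mask in scene by rendering: score angle by edge gradient along projected outline
X=lambda a,x,y:world(P,np.stack([.085-x*np.cos(a)+.01*np.sin(a),y,.097+x*np.sin(a)+.01*np.cos(a)],-1))
lab=cv2.GaussianBlur(s['img'].astype(np.float32),(0,0),.7)
u=np.linspace(0,1,60)
best=[]
for a in np.arange(.7,1.2,.01):
  yv=np.r_[-.105+.08*u,.025+.08*u]
  k=lambda x:cv2.remap(lab,*(proj('scene',X(a,np.full(120,x),yv)).astype(np.float32).T[:,None]),cv2.INTER_LINEAR)[0]
  best.append((np.abs(k(.171)-k(.181)).sum(1).mean().round(1),round(a,2)))
print(sorted(best)[::-1][:6])
cv2.imwrite('pics/h.png',cv2.resize(im[80:260,170:370],(800,720)[:2] if 0 else (660,594),interpolation=cv2.INTER_CUBIC))
E
```

```text
bin x,y -0.0152 0.0003 z 0.2374 theta 1.044 r 0.2078 F [-2.4  2.8  1.6] op 0.0198 [-180.     0.  -167.5] 13.3167
[(np.float32(130.3), np.float64(0.97)), (np.float32(129.9), np.float64(0.98)), (np.float32(127.4), np.float64(0.96)), (np.float32(126.1), np.float64(0.99)), (np.float32(121.9), np.float64(0.95)), (np.float32(118.5), np.float64(1.0))]
```

View pics/h.png

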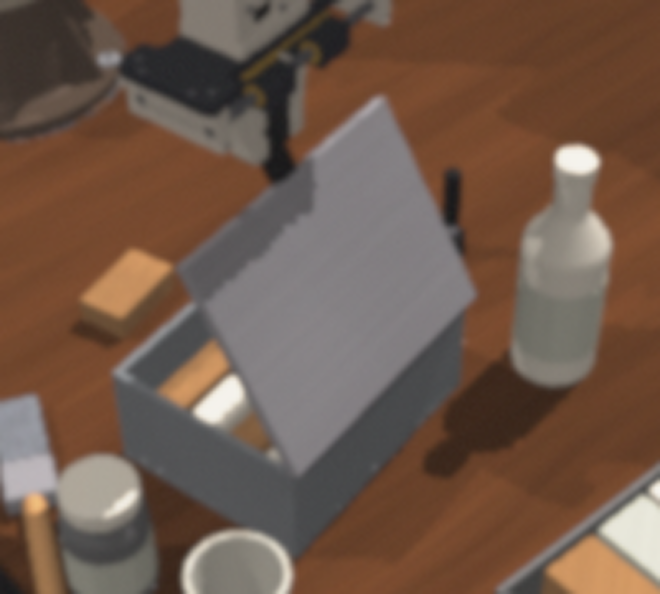

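The hatch is at about 1.0 rad, with its near corners at (380,98) and (180,268). The two estimates disagree, so I'll calibrate the visual one on the shut picture and on both cameras.

```bash
cat >> h.py <<'E'
def vis(imgs,lo,hi,key=('scene','side')):
    import cv2
    P=np.load('P.npy');u=np.linspace(0,1,60);yv=np.r_[-.105+.08*u,.025+.08*u]
    for n in key:
        lab=cv2.GaussianBlur(imgs[n].astype(np.float32),(0,0),.7)
        for nm,h in(('top',.01),('bot',0)):
            out=[]
            for a in np.arange(lo,hi,.005):
                k=lambda x:cv2.remap(lab,*(proj(n,world(P,np.stack([.085-x*np.cos(a)+h*np.sin(a)+0*yv,yv,.097+x*np.sin(a)+h*np.cos(a)+0*yv],-1))).astype(np.float32).T[:,None]),cv2.INTER_LINEAR)[0]
                out.append((round(float(np.abs(k(.171)-k(.179)).sum(1).mean()),1),round(a,3)))
            print(n,nm,sorted(out)[::-1][:4])
E
python3 - <<'E'
from h import *
from plant import ctrl
vis({n:d[n]['img'] for n in('scene','side')},-.15,.15)
vis({n:ctrl.snapshot(n)['img'] for n in('scene','side')},.85,1.15);ang()
E
```

```text
scene top [(170.7, np.float64(0.005)), (170.2, np.float64(0.0)), (168.4, np.float64(0.01)), (167.1, np.float64(-0.005))]
scene bot [(175.7, np.float64(0.065)), (175.5, np.float64(0.06)), (173.2, np.float64(0.07)), (172.7, np.float64(0.055))]
side top [(241.2, np.float64(-0.065)), (241.1, np.float64(-0.07)), (240.7, np.float64(-0.06)), (240.7, np.float64(-0.075))]
side bot [(236.9, np.float64(-0.015)), (236.7, np.float64(-0.02)), (236.5, np.float64(-0.025)), (236.4, np.float64(-0.01))]
scene top [(118.3, np.float64(0.965)), (118.3, np.float64(0.96)), (117.4, np.float64(0.97)), (117.4, np.float64(0.955))]
scene bot [(116.7, np.float64(1.015)), (116.3, np.float64(1.02)), (116.0, np.float64(1.01)), (114.9, np.float64(1.025))]
side top [(83.0, np.float64(0.97)), (80.5, np.float64(0.965)), (78.2, np.float64(0.975)), (72.1, np.float64(0.96))]
side bot [(75.7, np.float64(1.025)), (73.5, np.float64(1.03)), (71.9, np.float64(0.945)), (71.5, np.float64(1.02))]
bin x,y -0.0152 0.0003 z 0.2374 theta 1.043 r 0.2078 F [-2.1  2.8  2.3] op 0.0201 [ 180.     0.  -167.5] 13.4667
```

Request:
{"api": "send_rows", "payload": {
  "plan": [
    [[-0.4,0,-0.2,0,0,0],[-0.8,0,-0.4,0,0,0],[-1.1,0,-0.55,0,0,0],[-1.1,0,-0.55,0,0,0],[-1.1,0,-0.55,0,0,0],[-1.1,0,-0.55,0,0,0]]
  ]
}}

```text
clock: 13.97
tool_pos: [0.5531, -0.0875, 0.243]
orientation: [-180.0, 0.0, -167.5]
force: [-2.9, 3.7, 3.9]
opening: 0.0198
gripper_force: 30.0
```

```bash
python3 - <<'E'
from h import *
from plant import ctrl
vis({n:ctrl.snapshot(n)['img'] for n in('scene','side')},.85,1.25);ang()
c=lambda a:np.array([-20.8*(np.cos(.024)-np.cos(a+.024)),-20.8*(np.sin(a+.024)-.024)])
for a in(1.08,1.05,1.02,.99,.96,.93,.91,.9,.89,.88):print(a,(c(a)-c(1.105)).round(2))
E
```

```text
scene top [(125.4, np.float64(1.02)), (125.1, np.float64(1.015)), (124.7, np.float64(1.025)), (123.9, np.float64(1.01))]
scene bot [(123.3, np.float64(1.075)), (123.1, np.float64(1.07)), (122.4, np.float64(1.08)), (122.3, np.float64(1.065))]
side top [(79.0, np.float64(1.025)), (78.3, np.float64(1.03)), (74.4, np.float64(1.02)), (72.8, np.float64(1.035))]
side bot [(70.0, np.float64(1.085)), (68.6, np.float64(1.08)), (66.8, np.float64(1.09)), (63.2, np.float64(1.075))]
bin x,y -0.0039 0.0002 z 0.243 theta 1.104 r 0.2077 F [-3.1  3.9  3.3] op 0.0198 [-180.     0.  -167.5] 14.0667
1.08 [0.47 0.23]
1.05 [1.02 0.52]
1.02 [1.56 0.82]
0.99 [2.1  1.14]
0.96 [2.62 1.48]
0.93 [3.14 1.84]
0.91 [3.47 2.08]
0.9 [3.64 2.2 ]
0.89 [3.81 2.33]
0.88 [3.97 2.46]
```

Every estimate now puts the hatch past 1.01. I'll ease it back to about 0.90 by kinematics, which should be 0.82 to 0.88 true.

Request:
{"api": "send_rows", "payload": {
  "plan": [
    [[0.3,0,0.15,0,0,0],[0.75,0,0.37,0,0,0],[1.3,0,0.67,0,0,0],[1.8,0,0.96,0,0,0],[2.3,0,1.27,0,0,0],[2.8,0,1.6,0,0,0],[3.2,0,1.88,0,0,0],[3.4,0,2.03,0,0,0]]
  ]
}}

```text
clock: 14.73
tool_pos: [0.5187, -0.0951, 0.2219]
orientation: [180.0, -0.0, -167.5]
force: [-0.9, 4.1, 3.3]
opening: 0.0195
gripper_force: 30.0
```

Request:
{"api": "send_rows", "payload": {
  "plan": [
    [[0.12,0,0.09,0,0,0],[0.24,0,0.17,0,0,0],[0.24,0,0.17,0,0,0],[0.24,0,0.17,0,0,0],[0.24,0,0.17,0,0,0],[0.24,0,0.17,0,0,0],[0.24,0,0.17,0,0,0],[0.24,0,0.17,0,0,0]]
  ]
}}

```text
clock: 15.4
tool_pos: [0.5172, -0.0954, 0.2208]
orientation: [180.0, 0.0, -167.5]
force: [-0.8, 3.8, 0.9]
opening: 0.0194
gripper_force: 30.0
```

```bash
python3 - <<'E'
from h import *
from plant import ctrl
vis({n:ctrl.snapshot(n)['img'] for n in('scene','side')},.65,1.1);ang()
o=ctrl.get_obs();print(o['qvel'].round(2),o['gripper_force'])
E
```

```text
scene top [(109.2, np.float64(0.82)), (109.1, np.float64(0.825)), (109.0, np.float64(0.815)), (108.8, np.float64(0.83))]
scene bot [(108.1, np.float64(0.87)), (108.0, np.float64(0.875)), (107.9, np.float64(0.865)), (107.6, np.float64(0.88))]
side top [(98.4, np.float64(0.83)), (97.8, np.float64(0.825)), (93.7, np.float64(0.835)), (92.7, np.float64(0.82))]
side bot [(95.9, np.float64(0.885)), (94.6, np.float64(0.88)), (91.6, np.float64(0.89)), (89.8, np.float64(0.875))]
bin x,y -0.0406 0.0003 z 0.2207 theta 0.897 r 0.2077 F [-0.1  4.9  0.7] op 0.0197 [ 180.     0.  -167.5] 15.5
[ 0.13  0.08 -0.04  0.07  0.13  0.02] 30.00043362379074
```

```bash
python3 -c "
from plant import ctrl
print(ctrl.close_job())"
```

```text
the job is handed in; nothing more can be done
None
```

The job is handed in: the foot swung out to its stop with the hatch shut, then the hatch was raised just past balance (about 1.02–1.10 rad) and eased back, and it is now held still by its pull at about 0.82–0.90 rad; no verdict came back.

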